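Gauge a bar sample in the taper slot and set the follower

TASK

Take the round bar sample out of its wooden rest and, holding it upright by its thick head, slide its shank along the tapered slot of the gauge, foot down on the base plate, until it wedges between the fence and the slanted jaw; press lightly for a moment (about 5 to 10 N, never a hard shove) and let go of it there. Only then slide the follower by its knob up to the wedged sample until its tip just touches it, to keep the reading, and let go; leave the other tools on the bench where they are.

Things in the scene. Friction and masses are not known exactly. Their poses are not given: they have to be found in the camera images.
- gauge: Steel taper gauge fixed to the bench. Origin on the underside of its 12 mm base plate (x -230..115, y -75..35 mm), in the plane of the fence's face. +x runs along the slot from wide to narrow end, +y into the fence, z up. The slot lies on the -y side of the fence; its floor is the base's top, 12 mm above the bench.
- fence (a point): Middle of the straight fence bar's upper working edge, at (15, 0, 37) mm of the gauge. The fence spans x -80..110, y 0..25 mm of the gauge, its top 37 mm above the bench, its working face in the plane y = 0.
- jaw: Slanted steel jaw, rigidly bolted on the gauge's base at a different place each time. Origin under its bolt at the middle of the slot, 12 mm above the bench. Its x runs along its working face to the narrow end, turned 0.245 rad from the gauge's x so as to close on the fence; +y points to the fence. The face lies somewhere 10 to 17 mm from the origin. Spans x -95..45 mm, 25 mm high.
- slot_mouth (a point): Top of the jaw above its axis, at x = -58 mm, y = 0 of the jaw, near the wide end, where the slot beside it is some 30 to 40 mm wide. From here the slot narrows by 1 mm every 4 mm; the sample wedges somewhere 40 to 95 mm farther along: the measurements cannot tell where, only the feel.
- pin: The bar sample: loose turned steel pin, upright. Origin at the centre of its foot. Shank 14 to 20 mm in diameter (not known: it is what is being gauged), 70 mm long; above it a round head 26 mm in diameter, 70 to 110 mm above the foot, by which it is held. 0.2 to 0.35 kg.
- pin_low (a point): Point on the sample's axis, 14 mm above its foot, at the height of the follower's tip when the sample stands in the slot.
- rest: Wooden block 70 x 70 x 30 mm fixed on the bench, origin under its centre, with a 22 mm wide upright hole 20 mm deep in which the sample stands at the start (its foot 10 mm above the bench).
- follower (a joint): Travel of the follower, a 10 mm round rod on a carriage at the slot's wide end: m, 0 = fully back, at most 0.18, grows as it moves along the gauge's +x into the slot. Slides with about 1.5 N of friction and stays where it is left. At 0 its tip is at x = -100 mm of the gauge.
- follower_tip (a point): Centre of the follower rod's flat tip, 26 mm above the bench, 9 mm from the fence (gauge y = -9 mm); moves with the follower.
- follower_knob (a point): Middle of the follower's upright round black knob to grip: 20 mm in diameter, from 38 to 76 mm above the bench (this point is 62 mm up), 110 mm behind the tip; moves with the follower.
- hammer: Bystander: hammer lying on the bench.
- wrench: Bystander: wrench lying on the bench.
- angle: Bystander: offcut of steel angle 100 x 50 x 50 mm on the bench.
Not all that is in view belongs to the job. Leave any red or yellow look-alike of the pin alone.

How it is judged:
On the way:
1. the sample, held by its head, is pressed lightly into the slot until it wedges between fence and jaw, with the follower still well clear of it (y of pin_low in the frame of jaw between 0.015 and 0.0295 m and y of pin_low in the frame of gauge between -0.0135 and 0 m and z of pin_low in the frame of gauge below 0.031 m and angle between pin's own z axis and vertical below 0.12 rad and contact force between pin and jaw above 2 N and contact force between the fingers and pin above 1 N and x of pin_low in the frame of follower_tip above 0.02 m), for 0.2 s.
At the end, for the whole second after the job is handed in: The sample stands upright (within 0.12 rad) in the slot, its foot within 5 mm of the base plate, still wedged (both faces touch it, the jaw with more than 0.3 N); the follower's tip is within 3 mm of its shank; everything is released and at rest (y of pin_low in the frame of jaw between 0.015 and 0.0295 m and y of pin_low in the frame of gauge between -0.0135 and 0 m and z of pin_low in the frame of gauge below 0.031 m and angle between pin's own z axis and vertical below 0.12 rad and contact force between pin and jaw above 0.3 N and x of pin_low in the frame of follower_tip below 0.0125 m and linear speed of pin below 0.01 m/s and velocity of joint follower between -0.005 and 0.005 m/s and contact force between each of the fingers, the arm and anything else below 0.1 N).
It fails at once if the sample is shoved hard: more than 25 N between sample and jaw (contact force between pin and jaw above 25 N).
It fails at once if more than 60 N between the sample and the gauge (fence, base, follower) (contact force between pin and gauge above 60 N).
It fails at once if a bystander tool is moved more than 20 mm (distance of any of hammer, wrench, angle from where it was at the start of the episode above 0.02 m).
It also fails if it takes over 61 s, if anything falls off the work surface, if the arm or the gripper's body presses on something with over 40 N, if the wrist force passes 120 N, or if a joint passes its speed limit or range.

ROBOT

A 6-joint arm with a two-finger parallel gripper is mounted at the origin on the work surface. World frame = base frame: x ahead of the robot, y to its left, z up, the work surface at z = 0. Lengths are in m, angles in rad, forces in N, time in s.
With the tool pointing down it reaches from about 0.375 to 0.9 m from the base axis. Payload 3.1 kg.
Tool frame: the origin (TCP) lies on the centre line of the jaws, within the pads' length; the fingertips stand ahead of it and the grasp point (between the pads) lies 3 mm ahead of it (robot.tip_reach is the z of the fingertips in the tool frame, in m); z points along the fingers, y is the line along which they close (so a half turn about z gives the same grasp; the last joint's range is limited). The gripper opens to 87 mm and grips with 3 to 60 N. Pads are 19 mm wide; open, the fingers measure 117 mm over their backs; the gripper's body (75 mm by 190 mm) begins 51 mm behind the grasp point.
Start: joints at [1.155, 0.527, 1.433, -0, 1.181, -0.178], TCP at [0.147, 0.607, 0.218] pointing down, gripper open.
Joint ranges: [-3.08, 3.08], [-0.75, 2.2], [0.22, 2.44], [-1.43, 4.57], [0, 2.65], [-2.85, 2.85]. Speed limits (rad/s): [2.79, 2.79, 3.14, 3.14, 3.14, 3.14].

INTERFACE

Orientations are given as a unit quaternion [x, y, z, w].
In Python, from rig import sensors, eyes, ticket, robot gives the robot as it stands.
- The arm moves only by the tool drive_tool, never from a script. Its argument "deltas" is a list that holds one entry, the list of rows, each a list of 6 numbers: the shift along the tool's x, y, z in mm, then the turn, a rotation vector about the tool's x, y, z in rad. A call has 1 to 8 rows; each row shifts and turns the commanded pose from where the row before left it, along the tool's axes as they then stand; what a row does not reach is not made up. A row lasts 1/12 s, in which the tool goes at most 41.7 mm and 7.16 degrees, less where a joint would pass 70% of its speed; a pose out of reach is approached as far as the arm can. A call is refused whole if a number of a shift passes 41.7 or a number of a turn 0.125, either way. A call with a gripper value outside its range is refused whole. "gripper" is the opening in per cent of the stroke, from 0 (shut) to 100 (fully open), set as the call begins (left out, the last holds). The fingers move at their own pace and stop on an object; "squeeze" is the grip in N (left out, the last holds). Time passes only in rows, so rows that do not move let the fingers close. It gives the time, the measured TCP pose, the force, the opening and the grip force at its end, in the units of the state.
- sensors.get_obs(): the state, without advancing time (a new reading comes with each control period).
- eyes.camera(name): name is "scene" or "top" or "wrist"; returns a dict with "img" (480x640x3 uint8, red, green, blue), "fov_y" (degrees; the focal length in pixels is half the picture's height over the tangent of half this angle, whatever the lens; pixels are square), "cx", "cy" (the principal point, pixels), "D" ([k1, k2, p1, p2, k3] as OpenCV has them; the pictures are not rectified), "xyz" and "attitude" of the camera in the world; the wrist camera has in their place "hand_eye" (4x4, takes a point from camera to tool coordinates, whose origin is the TCP and whose axes are the flange's). Camera axes: x right, y up, looking along -z (the intrinsics and any distortion apply to the point x, -y, -z); pixel columns grow to the right and rows downward; lengths in m; the calibration is good to about 2 mm. A picture is of the moment at which its call begins: read the wrist's pose just before it. There is no depth.
- ticket.hand_in(): hands the job in; it is judged then, once.
The state is a dict: "time": time; "q": joint angles; "joint_velocities": joint speeds; "joint_torque": joint torques, N m; "position": TCP position; "tool_rot": TCP orientation; "ft_force": force on the tool from outside, world axes, zero at the start; "moment": the same for the moment, N m; "grip_width": finger opening in m; "grip_force": force on a finger pad.
Only numpy, scipy, OpenCV 4.12 (cv2) and the standard library are available. Lean on these libraries where they do the work, as an engineer would, in place of code of your own. Each camera call takes 0.05 s, during which the arm holds its last target. There are 200 camera calls.

## Working session

There is one attempt and no reset: what is moved stays moved. The work goes in short steps, Python scripts to look and compute and a tool call to move; the robot and the scene stay as the last step left them, time stands still between calls to the robot, and variables do not carry over. Pictures are saved under pics/ and viewed, at most 10 in all, crops included, and the job is handed in when it is done.

Besides the shell and the picture viewer there is one more tool, called after "Request:" as name(argument=value, ...), one argument or row to a line, values as JSON. drive_tool: Moves the arm, as the interface text tells. Its arguments: {"type":"object","properties":{"deltas":{"type":"array"},"gripper":{"type":"number"},"squeeze":{"type":"number"}},"required":["deltas"]}

```bash
mkdir -p pics; ls
cat > h.py <<'E'
import numpy as np, cv2
from scipy.spatial.transform import Rotation as R
from rig import sensors, eyes, ticket, robot
def snap(n, png=None):
    o=sensors.get_obs(); c=eyes.camera(n)
    if png: cv2.imwrite('pics/'+png, c['img'][:,:,::-1])
    c['obs']=o; return c
def pose(c):
    if 'hand_eye' in c:
        T=np.eye(4);T[:3,:3]=R.from_quat(c['obs']['tool_rot']).as_matrix();T[:3,3]=c['obs']['position']
        T=T@np.array(c['hand_eye']);return T[:3,:3],T[:3,3]
    a=np.array(c['attitude'],float)
    M=a if a.shape==(3,3) else R.from_quat(a).as_matrix()
    return M,np.array(c['xyz'])
def K(c):
    f=240/np.tan(np.radians(c['fov_y'])/2)
    return np.array([[f,0,c['cx']],[0,f,c['cy']],[0,0,1.]])
def plane(c,px,z):
    px=np.array(px,float).reshape(-1,1,2)
    u=cv2.undistortPoints(px,K(c),np.array(c['D'],float))[:,0]
    M,p=pose(c)
    d=np.c_[u[:,0],-u[:,1],-np.ones(len(u))]@M.T
    return p+d*((z-p[2])/d[:,2])[:,None]
def proj(c,P):
    M,p=pose(c); q=(np.array(P,float).reshape(-1,3)-p)@M*[1,-1,-1]
    return cv2.projectPoints(q,np.zeros(3),np.zeros(3),K(c),np.array(c['D'],float))[0][:,0]
E
python3 - <<'E'
from h import *
a=snap('scene','s0.png');b=snap('top','t0.png')
for c in(a,b):print({k:v for k,v in c.items() if k not in('img','obs')})
print(a['obs'],robot.tip_reach)
E
```

```text
pics
{'fov_y': 56.339495175831004, 'cx': 320.4804428149036, 'cy': 243.94138963454526, 'D': array([0.02877823, 0.        , 0.        , 0.        , 0.        ]), 'xyz': array([1.28953598, 0.0125769 , 0.68334235]), 'attitude': array([0.29451634, 0.2778194 , 0.63817344, 0.65483675])}
{'fov_y': 55.0671519872505, 'cx': 317.5046249187992, 'cy': 236.62443014612975, 'D': array([-0.06284747,  0.        ,  0.        ,  0.        ,  0.        ]), 'xyz': array([0.39499385, 0.04765189, 1.24357604]), 'attitude': array([ 0.05600938, -0.05643974, -0.69817752,  0.71149537])}
{'time': 0.0, 'q': array([ 1.15449259e+00,  5.28452556e-01,  1.43387680e+00,  2.39159422e-05,
        1.18139090e+00, -1.78506822e-01]), 'joint_velocities': array([ 0.00117148,  0.00046689, -0.00072523, -0.00016355, -0.00013014,
       -0.00099443]), 'joint_torque': array([-1.08113149e-03, -4.40039992e+01, -1.76593530e+01,  6.32070517e-02,
        5.82119927e-02, -1.87321948e-04]), 'position': array([0.1468967 , 0.60674487, 0.21688812]), 'tool_rot': array([ 1.18622965e-01,  9.92938800e-01, -1.01386037e-03, -3.22309287e-04]), 'ft_force': array([ 0.44994956, -0.25681715, -0.34877699]), 'moment': array([-0.00902552,  0.01256506,  0.02975742]), 'grip_force': 0.0, 'grip_width': 0.08686059711484495} 0.022
```

View pics/s0.png

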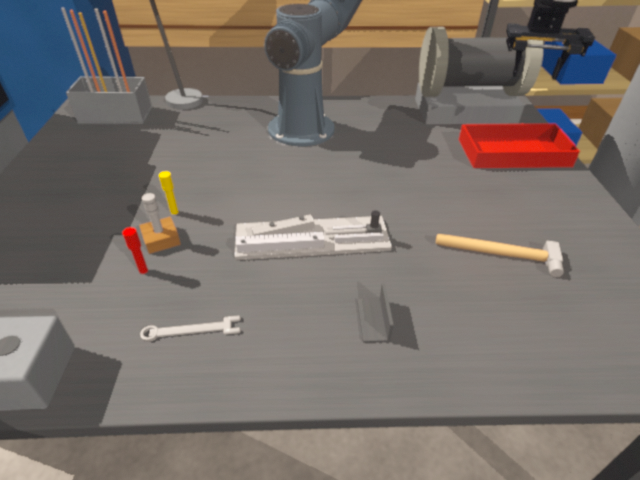

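View pics/t0.png

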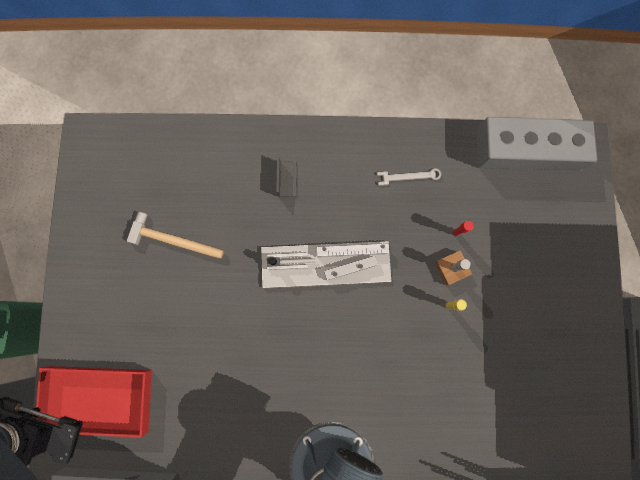

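The steel pin with a grey head stands in the wooden rest at scene (152,210), top (465,265). The look-alikes to avoid are red (scene 135,250; top 463,228) and yellow (scene 170,193; top 458,305). The gauge is at top (326,264), with its knob at (272,261), so gauge +x runs right in the image, about world -y.

Run:
```python
from h import *
b=snap('top');a=snap('scene')
im=b['img']
cv2.imwrite('pics/t1.png',np.vstack([cv2.resize(im[232:297,250:400],None,fx=5,fy=5,interpolation=2),cv2.resize(im[215:270,395:545],None,fx=5,fy=5,interpolation=2)])[:,:,::-1])
print('head top',plane(b,[(465,265)],.12), 'scene',plane(a,[(149,199)],.12))
print('rest', plane(b,[(455,267)],.03))
print('plate corners',plane(b,[(260,248),(389,241),(392,281),(263,288)],.012))
print('knob',plane(b,[(272,261)],.076),'scene',plane(a,[(376,213)],.076))
print('sc plate',plane(a,[(235,257),(391,249)],.012))
```

```text
head top [[ 0.5114674  -0.31629292  0.12      ]] scene [[ 0.52446413 -0.31299041  0.12      ]]
rest [[ 0.51501301 -0.31834109  0.03      ]]
plate corners [[ 0.55865541  0.2034573   0.012     ]
 [ 0.58441143 -0.14520131  0.012     ]
 [ 0.47632475 -0.15272205  0.012     ]
 [ 0.45128963  0.19141842  0.012     ]]
knob [[0.5173365  0.16347182 0.076     ]] scene [[0.52270049 0.1651967  0.076     ]]
sc plate [[ 0.58913879 -0.1414145   0.012     ]
 [ 0.57003712  0.19870499  0.012     ]]
```

View pics/t1.png

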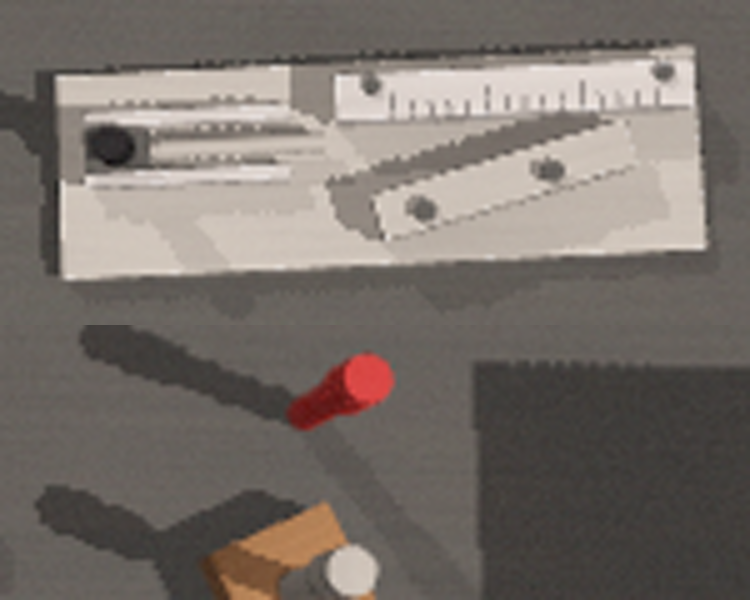

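Request:
drive_tool(
  deltas=[
    [[0,0,0,0,0,-0.104],[0,0,0,0,0,-0.103],[0,0,0,0,0,-0.103],[-27,-27,0,0,0,0],[-27,-27,0,0,0,0],[-27,-27,0,0,0,0],[-27,-27,0,0,0,0],[-27,-27,0,0,0,0]],
  ],
)

```text
time: 0.87
position: [0.2924, 0.4812, 0.2177]
tool_rot: [-0.036, 0.999, -0.0, -0.0]
ft_force: [1.3, 1.0, -0.4]
grip_width: 0.087
grip_force: 0.0
```

Request:
drive_tool(
  deltas=[
    [[-27,-27,0,0,0,0],[-27,-27,0,0,0,0],[-27,-27,0,0,0,0],[-27,-27,0,0,0,0],[-27,-27,0,0,0,0],[-27,-27,0,0,0,0],[-27,-27,0,0,0,0],[0,-35,0,0,0,0]],
  ],
)

```text
time: 1.53
position: [0.5026, 0.2722, 0.2182]
tool_rot: [-0.036, 0.999, 0.001, 0.004]
ft_force: [1.2, 0.0, 0.9]
grip_width: 0.0869
grip_force: 0.0
```

Request:
drive_tool(
  deltas=[
    [[1,-35,0,0,0,0],[1,-35,0,0,0,0],[1,-35,0,0,0,0],[1,-35,0,0,0,0],[1,-35,0,0,0,0],[1,-35,0,0,0,0],[1,-35,0,0,0,0],[1,-35,0,0,0,0]],
  ],
)

```text
time: 2.2
position: [0.5082, -0.0088, 0.2179]
tool_rot: [-0.036, 0.999, 0.0, -0.0]
ft_force: [0.9, -0.0, 0.4]
grip_width: 0.0871
grip_force: 0.0
```

Run:
```python
from h import *
import pickle
c=snap('wrist','w1.png'); pickle.dump(c,open('w1.pkl','wb'))
print(c['fov_y'],c['D'],pose(c))
```

```text
68.20941299862845 [0.01249621 0.         0.         0.         0.        ] (array([[-7.18172340e-02, -9.52684467e-01, -2.95355025e-01],
       [ 9.97417759e-01, -6.85028024e-02, -2.15680393e-02],
       [ 3.14889138e-04, -2.96141304e-01,  9.55144088e-01]]), array([ 0.42583619, -0.01520002,  0.38444709]))
```

View pics/w1.png

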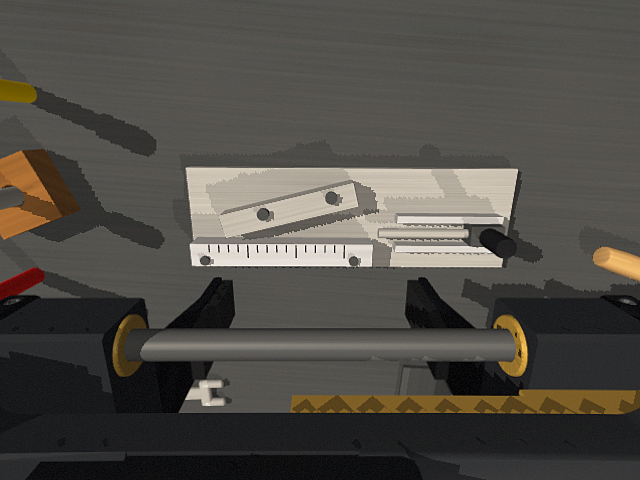

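Request:
drive_tool(
  deltas=[
    [[1,-35,0,0,0,0],[1,-35,0,0,0,0],[1,-35,0,0,0,0],[1,-35,0,0,0,0],[1,-35,0,0,0,0],[1,-35,0,0,0,0],[0,0,0,0,0,0]],
  ],
)

```text
time: 2.83
position: [0.519, -0.2239, 0.218]
tool_rot: [-0.034, 0.999, -0.003, 0.001]
ft_force: [0.6, -0.2, -0.8]
grip_width: 0.0874
grip_force: 0.0
```

Run:
```python
from h import *
import pickle
c=snap('wrist','w2.png'); pickle.dump(c,open('w2.pkl','wb'))
print(c['obs']['position'],c['obs']['ft_force'])
```

```text
[ 0.51896327 -0.22394664  0.21804983] [ 0.5564995  -0.19808068 -0.81730052]
```

View pics/w2.png

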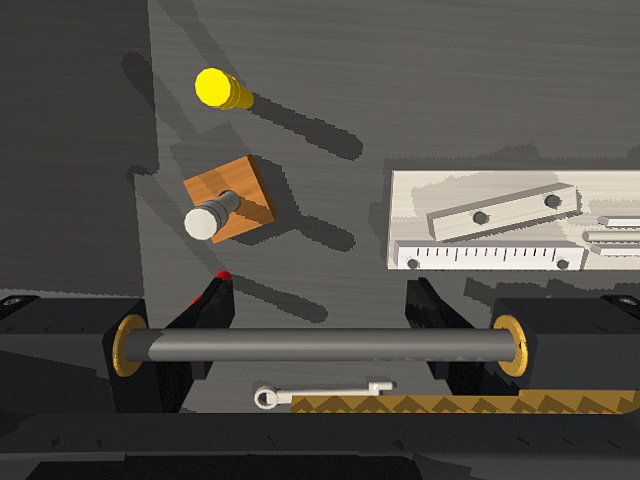

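Close views: the grey-headed pin in the wooden rest has its head at (199,223) in w2. In w1 the fence's working edge runs (191,243)–(373,240), the jaw's working edge (223,236)–(358,205), and the knob top is at about (504,246).

Run:
```python
from h import *
import pickle
c=pickle.load(open('w2.pkl','rb'));w=pickle.load(open('w1.pkl','rb'))
hsv=cv2.cvtColor(c['img'],cv2.COLOR_RGB2HSV)
m=cv2.inRange(hsv,(0,0,150),(180,60,255))[195:255,175:222]
n,l,s,ct=cv2.connectedComponentsWithStats(m);i=1+np.argmax(s[1:,4]);e=s[i];print('headblob',e,ct[i]+[175,195])
p=ct[i]+[175,195]
P=plane(c,[p],.12);print('pin by w2',P)
t=snap('top');s_=snap('scene')
h=cv2.cvtColor(t['img'],cv2.COLOR_RGB2HSV)
m=cv2.inRange(h,(0,0,140),(180,50,255))[255:277,455:478]
n,l,s,ct=cv2.connectedComponentsWithStats(m);i=1+np.argmax(s[1:,4]);q=ct[i]+[455,255];print(q,s[i],plane(t,[q],.12))
print('rest top corners w2',plane(c,[(183,181),(252,155),(274,214)],.03))
# gauge
A=plane(w,[(186,168),(519,169)],.012);print('base -y edge',A)
F=plane(w,[(191,243),(373,240),(191,267),(373,267)],.037);print('fence',F)
J=plane(w,[(229,236),(359,205),(220,212),(352,182)],.037);print('jaw',J)
print('knob',plane(w,[(505,246)],.076))
for a,b in((A[0],A[1]),(F[0],F[1]),(F[2],F[3]),(J[0],J[1]),(J[2],J[3])):
  d=a-b;print(np.degrees(np.arctan2(d[1],d[0])),np.linalg.norm(d))
c2=w['img'][160:275,180:380]
cv2.imwrite('pics/w1c.png',cv2.resize(c2,None,fx=4,fy=4,interpolation=2)[:,:,::-1])
```

```text
headblob [  9  13  33  32 796] [200.16457286 223.79648241]
pin by w2 [[ 0.51386511 -0.31763735  0.12      ]]
[465. 268.] [ 8 13  5  1  5] [[ 0.5040471  -0.31607245  0.12      ]]
rest top corners w2 [[ 0.49710487 -0.36332778  0.03      ]
 [ 0.46702148 -0.29489261  0.03      ]
 [ 0.52469671 -0.27180118  0.03      ]]
base -y edge [[ 0.47566935 -0.15002158  0.012     ]
 [ 0.45211758  0.19355627  0.012     ]]
fence [[ 0.54852854 -0.13890747  0.037     ]
 [ 0.53186855  0.0476667   0.037     ]
 [ 0.57520689 -0.13982848  0.037     ]
 [ 0.56152641  0.05113323  0.037     ]]
jaw [[ 0.53817257 -0.09994447  0.037     ]
 [ 0.49644836  0.02947287  0.037     ]
 [ 0.51358728 -0.10883423  0.037     ]
 [ 0.47415272  0.02023795  0.037     ]]
knob [[0.51703485 0.16158941 0.076     ]]
-86.07859104259073 0.34438413133734413
-84.89735451652723 0.18731651601055826
-85.90233637505727 0.19145111178489171
-72.13065315578423 0.13597704108775718
-73.01086600624045 0.13496189201111003
```

View pics/w1c.png

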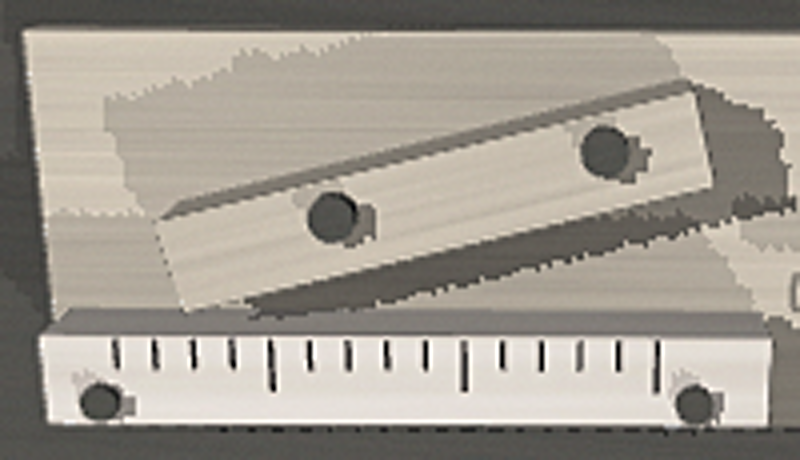

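Request:
drive_tool(
  deltas=[
    [[4,-32,0,0,0,0],[4,-31,0,0,0,0],[4,-30,0,0,0,0],[0,0,20,0,0,0],[0,0,20,0,0,0],[0,0,0,0,0,0]],
  ],
  gripper=70,
)

```text
time: 3.48
position: [0.5101, -0.3072, 0.1742]
tool_rot: [-0.037, 0.999, 0.003, -0.003]
ft_force: [-0.1, 0.3, 0.4]
grip_width: 0.0624
grip_force: 0.0
```

Run:
```python
from h import *
import pickle
c=snap('wrist','w3.png'); pickle.dump(c,open('w3.pkl','wb'))
print(c['obs']['position'],c['obs']['tool_rot'],c['obs']['ft_force'])
p=proj(c,[[.514,-.3176,.12]])[0];print(p)
x,y=int(p[0]),int(p[1])
hsv=cv2.cvtColor(c['img'],cv2.COLOR_RGB2HSV)
y0,x0=max(0,y-50),x-60
m=cv2.inRange(hsv,(0,0,150),(180,60,255))[y0:y+50,x0:x+60]
n,l,s,ct=cv2.connectedComponentsWithStats(m);i=1+np.argmax(s[1:,4]);q=ct[i]+[x0,y0]
print(s[i],q,plane(c,[q],.12))
w=pickle.load(open('w1.pkl','rb'))
F=plane(w,[(190,244),(372.5,245),(191.5,266),(373,266)],.037);print('fence',F)
J=plane(w,[(226.7,237.5),(358,206.3),(219,215),(353,183)],.037);print('jaw',J)
th=np.radians(-86.0);gx=np.array([np.cos(th),np.sin(th)]);gy=np.array([-gx[1],gx[0]])
print(gx,gy)
for P in(F,J,plane(w,[(186,168),(519,169)],.012)):print(P[:,:2]@np.c_[gx,gy])
```

```text
[ 0.51012482 -0.30724758  0.17420595] [-0.0365176   0.99932258  0.00331051 -0.00314343] [-0.13843278  0.2821444   0.41976388]
[303.67196891 262.8709138 ]
[  42   22   38   47 1174] [302.30664395 260.26831346] [[ 0.51221806 -0.31861588  0.12      ]]
fence [[ 0.54969127 -0.1399695   0.037     ]
 [ 0.53729187  0.04778209  0.037     ]
 [ 0.57403546 -0.13926749  0.037     ]
 [ 0.56040253  0.05100201  0.037     ]]
jaw [[ 0.5399539  -0.10229824  0.037     ]
 [ 0.49783458  0.02861558  0.037     ]
 [ 0.51675831 -0.10987041  0.037     ]
 [ 0.47505539  0.02131143  0.037     ]]
[ 0.06975647 -0.99756405] [0.99756405 0.06975647]
[[ 0.17797306  0.53858847]
 [-0.0101861   0.53931616]
 [ 0.17897093  0.56292233]
 [-0.01178607  0.56259513]]
[[0.13971433 0.53150263]
 [0.00618131 0.498618  ]
 [0.14565001 0.50783535]
 [0.01187867 0.47538479]]
[[ 0.18283716  0.46404567]
 [-0.16154665  0.46451805]]
```

View pics/w3.png

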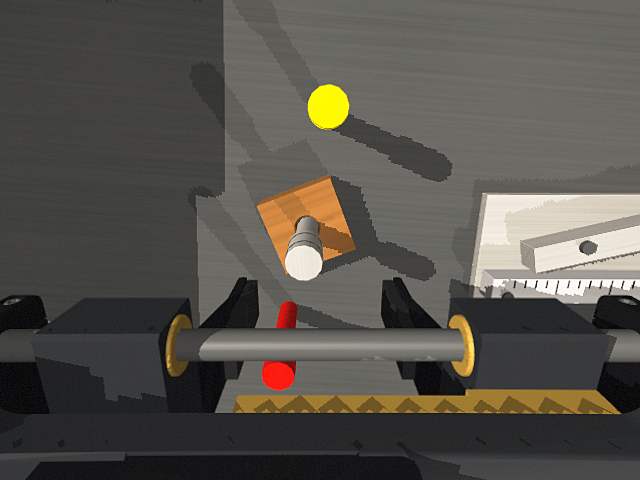

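Request:
drive_tool(
  deltas=[
    [[0,0,0,0,0,0],[0,0,0,0,0,0]],
  ],
)

```text
time: 3.7
position: [0.5132, -0.3099, 0.1791]
tool_rot: [-0.037, 0.999, -0.001, 0.001]
ft_force: [-1.0, 1.0, 0.1]
grip_width: 0.0609
grip_force: 0.0
```

Request:
drive_tool(
  deltas=[
    [[0,-8,20,0,0,0],[0,0,25,0,0,0],[0,0,25,0,0,0],[0,0,8,0,0,0],[0,0,0,0,0,0],[0,0,0,0,0,0]],
  ],
)

```text
time: 4.2
position: [0.5136, -0.3187, 0.1008]
tool_rot: [-0.036, 0.999, -0.0, 0.0]
ft_force: [-1.2, -0.1, 0.3]
grip_width: 0.061
grip_force: 0.0
```

Request:
drive_tool(
  deltas=[
    [[0,0,0,0,0,0],[0,0,0,0,0,0],[0,0,0,0,0,0],[0,0,0,0,0,0],[0,0,0,0,0,0],[0,0,0,0,0,0],[0,0,0,0,0,0]],
  ],
  gripper=0,
  squeeze=35,
)

```text
time: 4.78
position: [0.513, -0.3186, 0.1001]
tool_rot: [-0.036, 0.999, 0.0, 0.0]
ft_force: [-0.7, 1.1, 2.0]
grip_width: 0.0251
grip_force: 35.0
```

Request:
drive_tool(
  deltas=[
    [[0,0,-10,0,0,0],[0,0,-22,0,0,0],[0,0,-22,0,0,0],[-3.6,20,-6,0,0,0],[-3.6,30,0,0,0,0],[-3.6,30,0,0,0,0],[-3.6,30,0,0,0,0],[-3.6,30,0,0,0,0]],
  ],
)

```text
time: 5.45
position: [0.5201, -0.1763, 0.16]
tool_rot: [-0.036, 0.999, 0.0, -0.0]
ft_force: [-0.2, 0.1, -3.6]
grip_width: 0.0249
grip_force: 35.0
```

Request:
drive_tool(
  deltas=[
    [[-3.6,30,0,0,0,0],[-3.6,30,0,0,0,0],[-3.6,30,0,0,0,0],[-3.6,30,0,0,0,0],[-3.6,30,0,0,0,0],[0,20,0,0,0,0],[0,10,0,0,0,0],[0,0,0,0,0,0]],
  ],
)

```text
time: 6.12
position: [0.5248, 0.0051, 0.1599]
tool_rot: [-0.038, 0.999, 0.0, -0.001]
ft_force: [0.1, 0.2, -3.9]
grip_width: 0.0252
grip_force: 35.0
```

Request:
drive_tool(
  deltas=[
    [[0,0,0,0,0,0],[0,0,0,0,0,0]],
  ],
)

```text
time: 6.28
position: [0.5262, 0.0019, 0.16]
tool_rot: [-0.036, 0.999, -0.0, 0.0]
ft_force: [-0.2, -0.3, -3.6]
grip_width: 0.0251
grip_force: 35.0
```

Run:
```python
from h import *
import pickle
c=snap('wrist','w4.png'); pickle.dump(c,open('w4.pkl','wb'))
th=np.radians(-86.0);gx=np.array([np.cos(th),np.sin(th)]);gy=np.array([-gx[1],gx[0]])
o=c['obs'];p=o['position'];print(p,p[:2]@gx-.0685,p[:2]@gy-.539,o['ft_force'],o['moment'],o['grip_width'],o['grip_force'])
# fence line seen from here, overlay slot prediction
s=snap('scene','s4.png');cv2.imwrite('pics/s4c.png',cv2.resize(s['img'][130:270,210:410],None,fx=4,fy=4)[:,:,::-1])
```

```text
[0.52616569 0.00187029 0.1599622 ] -0.03366227417636667 -0.013985562669607043 [-0.16587874 -0.28743418 -3.63382758] [0.02849489 0.00551353 0.03272212] 0.025142823686699917 34.987850189208984
```

View pics/w4.png

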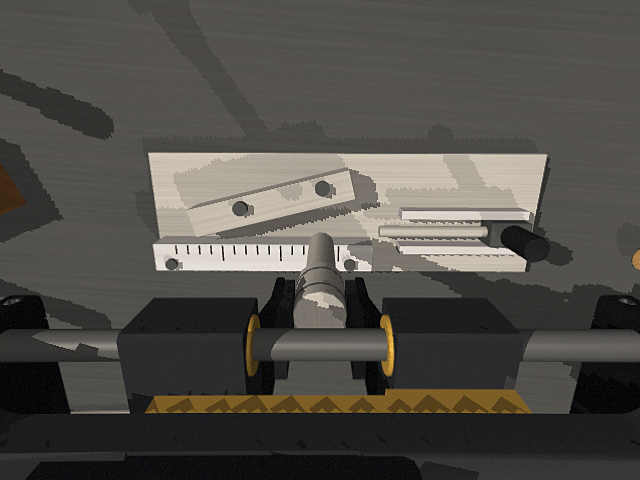

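Request:
drive_tool(
  deltas=[
    [[2,6,0,0,0,0],[0,0,20,0,0,0],[0,0,20,0,0,0],[0,0,10,0,0,0],[0,0,5,0,0,0],[0,0,0,0,0,0],[0,0,0,0,0,0]],
  ],
)

```text
time: 6.97
position: [0.5237, 0.0088, 0.1051]
tool_rot: [-0.036, 0.999, -0.0, 0.0]
ft_force: [0.3, -0.0, -3.1]
grip_width: 0.0251
grip_force: 35.0
```

Request:
drive_tool(
  deltas=[
    [[0,0,1,0,0,0],[0,0,0,0,0,0],[0,0,1,0,0,0],[0,0,0,0,0,0]],
  ],
)

```text
time: 7.3
position: [0.5236, 0.009, 0.1033]
tool_rot: [-0.036, 0.999, -0.0, 0.0]
ft_force: [-0.2, 0.5, -3.7]
grip_width: 0.0249
grip_force: 35.0
```

Request:
drive_tool(
  deltas=[
    [[0,0,0.7,0,0,0],[0,0,0,0,0,0],[0,0,0,0,0,0]],
  ],
)

```text
time: 7.55
position: [0.5233, 0.009, 0.1022]
tool_rot: [-0.036, 0.999, -0.0, 0.0]
ft_force: [0.4, 0.2, -3.2]
grip_width: 0.0249
grip_force: 35.0
```

Request:
drive_tool(
  deltas=[
    [[0,0,0.5,0,0,0],[0,0,0,0,0,0],[0,0,0,0,0,0]],
  ],
)

```text
time: 7.8
position: [0.5237, 0.009, 0.1021]
tool_rot: [-0.036, 0.999, -0.0, 0.0]
ft_force: [-0.5, -0.4, 1.0]
grip_width: 0.025
grip_force: 35.0
```

Request:
drive_tool(
  deltas=[
    [[-3,0,-0.4,0,0,0],[-1,0,0,0,0,0],[0,0,0,0,0,0],[0,0,0,0,0,0]],
  ],
)

```text
time: 8.13
position: [0.527, 0.0093, 0.1021]
tool_rot: [-0.036, 0.999, -0.0, -0.0]
ft_force: [-1.4, -0.1, 2.3]
grip_width: 0.0249
grip_force: 35.0
```

Request:
drive_tool(
  deltas=[
    [[-0.7,0,0,0,0,0],[0,0,0,0,0,0],[0,0,0,0,0,0]],
  ],
)

```text
time: 8.38
position: [0.5278, 0.0093, 0.1021]
tool_rot: [-0.036, 0.999, 0.0, -0.0]
ft_force: [-2.5, -0.0, 3.4]
grip_width: 0.0249
grip_force: 35.0
```

Request:
drive_tool(
  deltas=[
    [[-0.7,0,0,0,0,0],[0,0,0,0,0,0],[0,0,0,0,0,0]],
  ],
)

```text
time: 8.63
position: [0.5286, 0.0094, 0.1021]
tool_rot: [-0.036, 0.999, 0.0, -0.0]
ft_force: [-1.6, 0.3, 4.9]
grip_width: 0.025
grip_force: 35.0
```

Request:
drive_tool(
  deltas=[
    [[0,0,-0.6,0,0,0],[0,0,0,0,0,0],[0,0,0,0,0,0]],
  ],
)

```text
time: 8.88
position: [0.529, 0.0094, 0.1022]
tool_rot: [-0.036, 0.999, 0.0, 0.0]
ft_force: [0.3, 0.0, -2.6]
grip_width: 0.0251
grip_force: 35.0
```

Request:
drive_tool(
  deltas=[
    [[-0.7,0,0,0,0,0],[0,0,0,0,0,0],[0,0,0,0,0,0]],
  ],
)

```text
time: 9.13
position: [0.5293, 0.0094, 0.1023]
tool_rot: [-0.036, 0.999, 0.0, -0.0]
ft_force: [-0.7, -0.3, -2.5]
grip_width: 0.0248
grip_force: 35.0
```

Request:
drive_tool(
  deltas=[
    [[-0.7,0,0,0,0,0],[0,0,0,0,0,0],[0,0,0,0,0,0]],
  ],
)

```text
time: 9.38
position: [0.5298, 0.0095, 0.1024]
tool_rot: [-0.036, 0.999, 0.0, -0.0]
ft_force: [-1.3, 0.2, -3.6]
grip_width: 0.0248
grip_force: 35.0
```

Request:
drive_tool(
  deltas=[
    [[-0.7,0,0,0,0,0],[0,0,0,0,0,0],[0,0,0,0,0,0]],
  ],
)

```text
time: 9.63
position: [0.5305, 0.0096, 0.1026]
tool_rot: [-0.036, 0.999, 0.0, -0.0]
ft_force: [-1.7, -0.8, -4.1]
grip_width: 0.025
grip_force: 35.0
```

Request:
drive_tool(
  deltas=[
    [[-0.7,0,0,0,0,0],[0,0,0,0,0,0],[0,0,0,0,0,0]],
  ],
)

```text
time: 9.88
position: [0.5312, 0.0096, 0.1026]
tool_rot: [-0.036, 0.999, 0.0, -0.0]
ft_force: [-2.1, 0.1, -3.7]
grip_width: 0.0247
grip_force: 35.0
```

Request:
drive_tool(
  deltas=[
    [[1.4,0,0,0,0,0],[0,-6,0,0,0,0],[0,-8,0,0,0,0],[0,-8,0,0,0,0],[0,-8,0,0,0,0],[0,-5,0,0,0,0],[0,0,0,0,0,0],[0,0,0,0,0,0]],
  ],
)

```text
time: 10.55
position: [0.5329, -0.0266, 0.1027]
tool_rot: [-0.036, 0.999, -0.001, 0.0]
ft_force: [-2.5, -1.3, -3.7]
grip_width: 0.0251
grip_force: 35.0
```

Request:
drive_tool(
  deltas=[
    [[0,-2,0,0,0,0],[0,-2,0,0,0,0],[0,0,0,0,0,0],[0,0,0,0,0,0]],
  ],
)

```text
time: 10.88
position: [0.5329, -0.0293, 0.1026]
tool_rot: [-0.036, 0.999, -0.0, 0.0]
ft_force: [-1.2, 0.0, -3.3]
grip_width: 0.0245
grip_force: 35.0
```

Request:
drive_tool(
  deltas=[
    [[0,-2,0,0,0,0],[0,-2,0,0,0,0],[0,0,0,0,0,0],[0,0,0,0,0,0]],
  ],
)

```text
time: 11.22
position: [0.5333, -0.0336, 0.1026]
tool_rot: [-0.036, 0.999, -0.0, 0.0]
ft_force: [-1.4, 1.1, -2.9]
grip_width: 0.025
grip_force: 35.0
```

Request:
drive_tool(
  deltas=[
    [[0,-2,0,0,0,0],[0,-2,0,0,0,0],[0,-2,0,0,0,0],[0,-2,0,0,0,0],[0,0,0,0,0,0],[0,0,0,0,0,0]],
  ],
)

```text
time: 11.72
position: [0.5339, -0.0418, 0.1026]
tool_rot: [-0.036, 0.999, -0.0, 0.0]
ft_force: [-1.5, -0.3, -3.0]
grip_width: 0.0249
grip_force: 35.0
```

Request:
drive_tool(
  deltas=[
    [[0,-1.5,0,0,0,0],[0,-1.5,0,0,0,0],[0,0,0,0,0,0],[0,0,0,0,0,0]],
  ],
)

```text
time: 12.05
position: [0.5341, -0.0446, 0.1027]
tool_rot: [-0.036, 0.999, -0.0, 0.0]
ft_force: [-1.2, 0.2, -3.2]
grip_width: 0.025
grip_force: 35.0
```

Request:
drive_tool(
  deltas=[
    [[0,-1,0,0,0,0],[0,-1,0,0,0,0],[0,0,0,0,0,0],[0,0,0,0,0,0]],
  ],
)

```text
time: 12.38
position: [0.5342, -0.0465, 0.1027]
tool_rot: [-0.036, 0.999, -0.0, 0.0]
ft_force: [-1.9, 0.4, -2.8]
grip_width: 0.0251
grip_force: 35.0
```

x is now about +15 mm. I'm continuing in 1 mm steps and watching the y force.

Request:
drive_tool(
  deltas=[
    [[0,-1,0,0,0,0],[0,-1,0,0,0,0],[0,0,0,0,0,0],[0,0,0,0,0,0]],
  ],
)

```text
time: 12.72
position: [0.5343, -0.0485, 0.1027]
tool_rot: [-0.036, 0.999, -0.0, -0.0]
ft_force: [-1.2, -0.5, -3.3]
grip_width: 0.0247
grip_force: 35.0
```

Request:
drive_tool(
  deltas=[
    [[0,-1,0,0,0,0],[0,-1,0,0,0,0],[0,0,0,0,0,0],[0,0,0,0,0,0]],
  ],
)

```text
time: 13.05
position: [0.5341, -0.05, 0.1026]
tool_rot: [-0.036, 0.999, 0.0, -0.0]
ft_force: [-1.9, 2.5, -3.1]
grip_width: 0.0252
grip_force: 35.0
```

Request:
drive_tool(
  deltas=[
    [[0,-1,0,0,0,0],[0,-1,0,0,0,0],[0,0,0,0,0,0],[0,0,0,0,0,0]],
  ],
)

```text
time: 13.38
position: [0.534, -0.0514, 0.1025]
tool_rot: [-0.036, 0.999, 0.001, -0.001]
ft_force: [-1.8, 4.0, -2.3]
grip_width: 0.0249
grip_force: 35.2
```

Request:
drive_tool(
  deltas=[
    [[0,-1,0,0,0,0],[0,0,0,0,0,0],[0,0,0,0,0,0]],
  ],
)

```text
time: 13.63
position: [0.5338, -0.052, 0.1025]
tool_rot: [-0.036, 0.999, 0.001, -0.001]
ft_force: [-0.9, 6.3, -1.6]
grip_width: 0.0247
grip_force: 35.2
```

Request:
drive_tool(
  deltas=[
    [[0,-0.8,0,0,0,0],[0,0,0,0,0,0],[0,0,0,0,0,0]],
  ],
)

```text
time: 13.88
position: [0.5338, -0.0524, 0.1025]
tool_rot: [-0.035, 0.999, 0.002, -0.001]
ft_force: [-2.4, 7.7, -1.8]
grip_width: 0.0248
grip_force: 35.3
```

Request:
drive_tool(
  deltas=[
    [[0,0,0,0,0,0],[0,0,0,0,0,0],[0,0,0,0,0,0],[0,0,0,0,0,0],[0,0,0,0,0,0]],
  ],
)

```text
time: 14.3
position: [0.5338, -0.0524, 0.1025]
tool_rot: [-0.035, 0.999, 0.002, -0.001]
ft_force: [-2.4, 6.1, -2.6]
grip_width: 0.0251
grip_force: 35.3
```

Request:
drive_tool(
  deltas=[
    [[0,0,0,0,0,0],[0,0,0,0,0,0],[0,0,0,0,0,0]],
  ],
  squeeze=8,
)

```text
time: 14.55
position: [0.5347, -0.0543, 0.1027]
tool_rot: [-0.036, 0.999, -0.0, 0.0]
ft_force: [-1.2, 2.6, -1.5]
grip_width: 0.0261
grip_force: 8.1
```

Request:
drive_tool(
  deltas=[
    [[0,0,0,0,0,0],[0,0,0,0,0,0],[0,0,0,0,0,0],[0,0,0,0,0,0],[0,0,0,0,0,0]],
  ],
  gripper=60,
)

```text
time: 14.97
position: [0.5357, -0.0548, 0.1031]
tool_rot: [-0.036, 0.999, -0.001, 0.001]
ft_force: [-0.8, -0.4, -1.0]
grip_width: 0.0489
grip_force: 0.0
```

Run:
```python
from h import *
o=sensors.get_obs();print(o['position'],o['ft_force'],o['grip_width'])
s=snap('scene')
cv2.imwrite('pics/s5c.png',cv2.resize(s['img'][150:280,210:410],None,fx=4,fy=4)[:,:,::-1])
```

```text
[ 0.53571182 -0.05479251  0.10313642] [-0.7513877  -0.3827367  -0.95572153] 0.048911880009039
```

View pics/s5c.png

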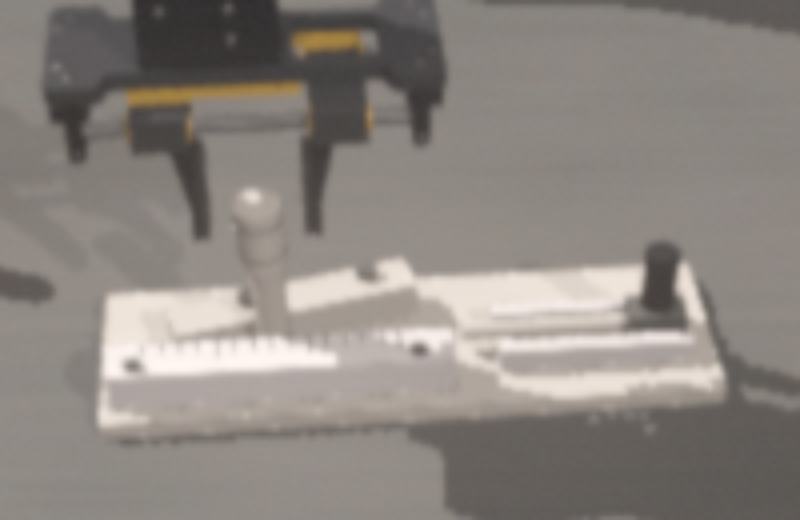

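Run:
```python
from h import *
th=np.radians(-86.0);gx=np.array([np.cos(th),np.sin(th)]);gy=np.array([-gx[1],gx[0]])
s=snap('scene');w=snap('wrist','w6.png')
for g in(.018,.022):
  xy=gx*(g+.0685)+gy*(.539-.0095)
  P=[[*xy,z] for z in(.04,.082,.1,.122)]
  print(g,xy,(proj(s,P)-[210,150])*4, proj(w,P)[[0,3]])
t=snap('top','t6.png')
print(w['obs']['position'])
```

```text
0.018 [ 0.5342441  -0.04935324] [[273.0863235  320.19815561]
 [269.05325221 260.5357112 ]
 [267.24745315 233.87243829]
 [264.9732938  200.33777908]] [[327.74021958 252.62981016]
 [331.58376413 312.07553654]]
0.022 [ 0.53452313 -0.05334349] [[265.81022511 320.60519498]
 [261.5610575  260.93285378]
 [259.65850627 234.26475471]
 [257.26250435 200.72367023]] [[321.91662448 252.61843149]
 [322.99458949 312.05829091]]
[ 0.53521452 -0.05449504  0.10289314]
```

View pics/w6.png

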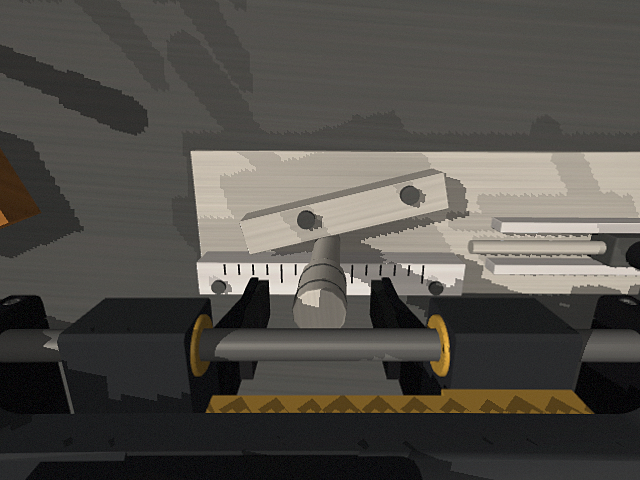

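Run:
```python
from h import *
g=cv2.GaussianBlur(cv2.imread('pics/w6.png',0),(1,5),0).astype(int)
for r in(242,248,254,258,272,278,284,290,296,304,312): print(r,' '.join(map(str,g[r,286:360:2])))
```

```text
242 188 186 187 184 181 176 162 147 119 102 92 84 85 83 87 130 136 132 122 112 104 94 88 80 73 69 70 80 85 85 85 85 85 85 84 85 84
248 88 90 90 90 90 89 89 90 91 89 89 89 89 86 135 136 134 125 117 105 97 90 80 77 72 69 67 87 89 89 87 87 88 88 88 88 88
254 91 108 89 108 118 117 118 118 121 118 121 121 119 131 133 134 127 119 110 100 92 84 78 75 70 68 71 85 83 83 84 84 84 82 83 84 84
258 122 121 120 121 120 121 121 121 121 121 121 121 120 135 130 129 124 116 111 113 95 83 76 73 69 68 69 85 84 84 84 84 83 84 85 84 84
272 215 216 216 217 182 114 219 221 146 95 133 135 132 128 125 118 117 110 106 100 91 90 83 80 75 73 69 48 63 163 154 158 145 0 136 133 132
278 212 211 212 212 213 212 224 49 140 134 134 133 128 125 115 106 102 96 80 79 87 84 82 77 74 71 71 71 72 41 205 214 232 48 188 185 149
284 217 217 216 217 217 221 94 143 117 81 95 125 126 122 115 115 108 102 98 93 89 84 77 71 60 59 69 71 71 71 118 222 224 192 220 217 218
290 221 222 220 221 223 207 65 135 132 129 146 152 155 169 169 179 187 135 104 94 88 79 74 74 72 69 72 56 57 74 146 222 221 220 220 219 220
296 85 86 83 86 77 43 160 177 199 196 195 191 194 195 189 197 197 103 112 111 111 109 110 113 114 98 79 73 74 54 80 91 91 92 90 91 91
304 80 80 82 81 71 109 115 110 116 141 140 174 172 194 192 192 207 109 113 112 112 111 110 112 114 111 112 114 120 72 66 83 81 80 81 80 79
312 81 81 81 67 110 110 113 113 110 109 112 113 112 113 113 111 115 112 112 112 110 114 109 112 112 112 112 113 114 119 82 81 80 81 80 79 81
```

Request:
drive_tool(
  deltas=[
    [[0,0,-10,0,0,0],[0,0,-30,0,0,0],[0,0,-35,0,0,0],[1,25,0,0,0,0],[0,38,0,0,0,0],[0,38,0,0,0,0],[0,38,0,0,0,0],[0,38,0,0,0,0]],
  ],
)

```text
time: 15.83
position: [0.5208, 0.1238, 0.1787]
tool_rot: [-0.036, 0.999, -0.0, 0.001]
ft_force: [0.9, -0.2, -0.2]
grip_width: 0.0523
grip_force: 0.0
```

Request:
drive_tool(
  deltas=[
    [[0,30,0,0,0,0],[0,10,0,0,0,0.12],[0,0,0,0,0,0.121],[0,0,0,0,0,0.121],[0,0,0,0,0,0.121],[0,0,0,0,0,0.121],[0,0,0,0,0,0.121],[0,0,0,0,0,0.121]],
  ],
)

```text
time: 16.5
position: [0.5181, 0.1623, 0.1784]
tool_rot: [0.38, 0.925, 0.0, 0.0]
ft_force: [-0.2, -0.5, 0.4]
grip_width: 0.0522
grip_force: 0.0
```

Request:
drive_tool(
  deltas=[
    [[0,0,0,0,0,0.121],[0,0,0,0,0,0.121],[0,0,0,0,0,0.121],[0,0,0,0,0,0.121],[0,0,0,0,0,0.121],[0,0,0,0,0,0.121],[0,0,0,0,0,0],[0,0,0,0,0,0]],
  ],
)

```text
time: 17.17
position: [0.5181, 0.1622, 0.1782]
tool_rot: [0.68, 0.733, 0.0, 0.0]
ft_force: [-0.4, 0.5, 0.0]
grip_width: 0.0522
grip_force: 0.0
```

Run:
```python
from h import *
import pickle
th=np.radians(-86.0);gx=np.array([np.cos(th),np.sin(th)]);gy=np.array([-gx[1],gx[0]])
G=lambda P:np.array(P)[:,:2]@np.c_[gx,gy]-[.0685,.539]
w1=pickle.load(open('w1.pkl','rb'))
print('tip',G(plane(w1,[(378,234)],.026)),'knob w1',G(plane(w1,[(505,246)],.076)))
t=snap('top');h=cv2.cvtColor(t['img'],cv2.COLOR_RGB2HSV)
w=snap('wrist','w7.png');o=w['obs'];print(o['position'],o['tool_rot'],G([o['position']]),o['q'])
g=cv2.cvtColor(w['img'],cv2.COLOR_RGB2GRAY)
xy=gx*(-.195+.0685)+gy*(.539-.009)
print(xy,proj(w,[[*xy,.076],[*xy,.04]]))
x,y=proj(w,[[*xy,.076]])[0].astype(int)
m=(cv2.cvtColor(w['img'],cv2.COLOR_RGB2HSV)[:,:,2]<60).astype(np.uint8)
for r in range(max(0,y-70),min(480,y+40),6): print(r,''.join('#' if v else '.' for v in m[r,max(0,x-80):x+80:3]))
```

```text
tip [[-0.08566333 -0.00826663]] knob w1 [[-0.19362925 -0.01195271]]
[0.51813077 0.16222261 0.17810524] [6.80462074e-01 7.32783254e-01 1.80975920e-04 1.87093003e-04] [[-0.19418447 -0.01081529]] [ 9.75505252e-02  4.69978865e-01  1.68111631e+00 -4.80031923e-05
  9.89978427e-01  2.35666398e-02]
[0.51988475 0.16316278] [[322.93704368 234.27514275]
 [322.56024951 222.63666634]]
164 ......................................................
170 .....................#.............#..................
176 .....#.#.............#...#............................
182 ...........................................#..........
188 ...........................................#..........
194 ...........................................#..........
200 .......................########.......................
206 ..............................#............#..........
212 .........................####.........................
218 ........................#######...........#...........
224 .......................########...........#...........
230 .......................########...........#...........
236 .......................########...........#...........
242 .........................#####............#...........
248 ..........................................#...........
254 ..........................................#...........
260 ..........................................#...........
266 ..........................................#...........
272 ......................................................
```

Request:
drive_tool(
  deltas=[
    [[1,1.5,25,0,0,0],[0,0,35,0,0,0],[0,0,35,0,0,0],[0,0,13,0,0,0],[0,0,4,0,0,0],[0,0,0,0,0,0],[0,0,0,0,0,0]],
  ],
)

```text
time: 17.85
position: [0.5203, 0.1634, 0.0663]
tool_rot: [0.681, 0.732, 0.001, 0.0]
ft_force: [1.2, 0.5, 0.0]
grip_width: 0.0521
grip_force: 0.0
```

Request:
drive_tool(
  deltas=[
    [[0,0,0,0,0,0],[0,0,0,0,0,0],[0,0,0,0,0,0],[0,0,0,0,0,0],[0,0,0,0,0,0],[0,0,0,0,0,0],[0,0,0,0,0,0]],
  ],
  gripper=0,
  squeeze=12,
)

```text
time: 18.43
position: [0.5207, 0.1634, 0.066]
tool_rot: [0.682, 0.732, 0.001, 0.001]
ft_force: [2.2, -0.0, 0.2]
grip_width: 0.0189
grip_force: 12.0
```

Request:
drive_tool(
  deltas=[
    [[-4,0,0,0,0,0],[-10,0,0,0,0,0],[-14,0,0,0,0,0],[-14,0,0,0,0,0],[-14,0,0,0,0,0],[-10,0,0,0,0,0],[-4,0,0,0,0,0],[0,0,0,0,0,0]],
  ],
)

```text
time: 19.1
position: [0.5255, 0.0918, 0.066]
tool_rot: [0.682, 0.731, 0.0, 0.001]
ft_force: [2.5, -1.6, 2.3]
grip_width: 0.0192
grip_force: 12.0
```

Request:
drive_tool(
  deltas=[
    [[-3,0,0,0,0,0],[-3,0,0,0,0,0],[-2,0,0,0,0,0],[0,0,0,0,0,0],[0,0,0,0,0,0]],
  ],
)

```text
time: 19.52
position: [0.5259, 0.0854, 0.066]
tool_rot: [0.681, 0.732, 0.0, 0.001]
ft_force: [3.5, 0.7, 4.1]
grip_width: 0.0188
grip_force: 12.0
```

Request:
drive_tool(
  deltas=[
    [[-2,0,0,0,0,0],[0,0,0,0,0,0],[-1,0,0,0,0,0],[0,0,0,0,0,0],[0,0,0,0,0,0]],
  ],
)

```text
time: 19.93
position: [0.5261, 0.0825, 0.066]
tool_rot: [0.682, 0.732, 0.001, 0.001]
ft_force: [3.6, 2.1, 4.1]
grip_width: 0.0187
grip_force: 12.0
```

Run:
```python
from h import *
th=np.radians(-86.0);gx=np.array([np.cos(th),np.sin(th)]);gy=np.array([-gx[1],gx[0]])
G=lambda P:np.array(P)[:,:2]@np.c_[gx,gy]-[.0685,.539]
w=snap('wrist','w8.png');print(w['obs']['position'],G([w['obs']['position']]))
for x in(-.01,.0,.009,.019):
  p=gx*(x+.0685)+gy*(.539-.009);print(x,proj(w,[[*p,.031],[*p,.037],[*p,.122]]).round(1).tolist())
```

```text
[0.52606336 0.08249271 0.06595552] [[-0.11409544 -0.0084637 ]]
-0.01 [[319.8, 406.3], [319.9, 412.9], [320.3, 559.6]]
0.0 [[319.8, 417.9], [319.9, 424.8], [320.3, 575.0]]
0.009 [[319.8, 428.2], [319.8, 435.2], [320.2, 588.5]]
0.019 [[319.8, 439.3], [319.8, 446.5], [320.2, 602.9]]
```

Request:
drive_tool(
  deltas=[
    [[-2,0,0,0,0,0],[-2,0,0,0,0,0],[0,0,0,0,0,0],[0,0,0,0,0,0]],
  ],
)

```text
time: 20.32
position: [0.5263, 0.0783, 0.0659]
tool_rot: [0.682, 0.732, 0.0, 0.001]
ft_force: [4.2, 0.5, 4.8]
grip_width: 0.0188
grip_force: 12.0
```

Request:
drive_tool(
  deltas=[
    [[-1,0,0,0,0,0],[-1,0,0,0,0,0],[-1,0,0,0,0,0],[0,0,0,0,0,0],[0,0,0,0,0,0]],
  ],
)

```text
time: 20.73
position: [0.5265, 0.0755, 0.0659]
tool_rot: [0.682, 0.732, 0.001, 0.001]
ft_force: [5.9, 0.8, 5.2]
grip_width: 0.0187
grip_force: 12.0
```

Request:
drive_tool(
  deltas=[
    [[-1,0,0,0,0,0],[0,0,0,0,0,0],[0,0,0,0,0,0]],
  ],
)

```text
time: 20.98
position: [0.5266, 0.0745, 0.0659]
tool_rot: [0.682, 0.732, 0.001, 0.001]
ft_force: [5.4, 1.0, 5.3]
grip_width: 0.0192
grip_force: 12.0
```

Request:
drive_tool(
  deltas=[
    [[-1,0,0,0,0,0],[0,0,0,0,0,0],[0,0,0,0,0,0]],
  ],
)

```text
time: 21.23
position: [0.5266, 0.0735, 0.0659]
tool_rot: [0.682, 0.732, 0.001, 0.001]
ft_force: [5.1, 0.9, 5.6]
grip_width: 0.0192
grip_force: 12.0
```

Request:
drive_tool(
  deltas=[
    [[-1,-0.4,-0.3,0,0,0],[0,0,0,0,0,0],[0,0,0,0,0,0]],
  ],
)

```text
time: 21.48
position: [0.5267, 0.0724, 0.066]
tool_rot: [0.682, 0.732, 0.001, 0.001]
ft_force: [6.6, 0.9, 2.6]
grip_width: 0.0196
grip_force: 12.0
```

Request:
drive_tool(
  deltas=[
    [[-1,0,0,0,0,0],[0,0,0,0,0,0],[0,0,0,0,0,0]],
  ],
)

```text
time: 21.73
position: [0.5268, 0.0715, 0.066]
tool_rot: [0.682, 0.732, 0.001, 0.001]
ft_force: [5.5, 1.4, 2.3]
grip_width: 0.0191
grip_force: 12.0
```

Request:
drive_tool(
  deltas=[
    [[-1,0,0,0,0,0],[0,0,0,0,0,0],[0,0,0,0,0,0]],
  ],
)

```text
time: 21.98
position: [0.5268, 0.0705, 0.066]
tool_rot: [0.682, 0.732, 0.001, 0.001]
ft_force: [5.6, 2.2, 3.2]
grip_width: 0.0189
grip_force: 12.0
```

Request:
drive_tool(
  deltas=[
    [[-0.7,0,0,0,0,0],[0,0,0,0,0,0],[0,0,0,0,0,0]],
  ],
)

```text
time: 22.23
position: [0.5269, 0.0698, 0.066]
tool_rot: [0.682, 0.732, 0.001, 0.001]
ft_force: [6.2, 1.0, 3.2]
grip_width: 0.0192
grip_force: 12.0
```

Request:
drive_tool(
  deltas=[
    [[-0.7,0,0,0,0,0],[0,0,0,0,0,0],[0,0,0,0,0,0]],
  ],
)

```text
time: 22.48
position: [0.5269, 0.0693, 0.066]
tool_rot: [0.682, 0.732, 0.001, 0.001]
ft_force: [5.8, 1.5, 2.4]
grip_width: 0.0187
grip_force: 12.0
```

Request:
drive_tool(
  deltas=[
    [[-0.7,0,0,0,0,0],[0,0,0,0,0,0],[0,0,0,0,0,0]],
  ],
)

```text
time: 22.73
position: [0.5269, 0.0691, 0.066]
tool_rot: [0.682, 0.731, 0.001, 0.0]
ft_force: [5.8, 4.2, 3.4]
grip_width: 0.0188
grip_force: 12.0
```

Request:
drive_tool(
  deltas=[
    [[-0.3,0,0,0,0,0],[0,0,0,0,0,0],[0,0,0,0,0,0]],
  ],
)

```text
time: 22.98
position: [0.5269, 0.0691, 0.066]
tool_rot: [0.682, 0.731, 0.001, 0.0]
ft_force: [7.1, 4.7, 3.4]
grip_width: 0.0189
grip_force: 12.0
```

Request:
drive_tool(
  deltas=[
    [[0,0,0,0,0,0],[0,0,0,0,0,0],[0,0,0,0,0,0],[0,0,0,0,0,0],[0,0,0,0,0,0],[0,0,0,0,0,0]],
  ],
  gripper=60,
)

```text
time: 23.48
position: [0.5243, 0.068, 0.0653]
tool_rot: [0.682, 0.732, -0.001, -0.001]
ft_force: [-0.3, -0.3, -0.2]
grip_width: 0.0489
grip_force: 0.0
```

Request:
drive_tool(
  deltas=[
    [[0,0,-10,0,0,0],[0,0,-25,0,0,0],[0,0,-40,0,0,0],[0,0,-30,0,0,0],[0,0,0,0,0,0],[0,0,0,0,0,0],[0,0,0,0,0,0]],
  ],
)

```text
time: 24.07
position: [0.5251, 0.0681, 0.171]
tool_rot: [0.682, 0.732, -0.0, -0.0]
ft_force: [-0.0, -1.3, 0.1]
grip_width: 0.0524
grip_force: 0.0
```

Run:
```python
from h import *
th=np.radians(-86.0);gx=np.array([np.cos(th),np.sin(th)]);gy=np.array([-gx[1],gx[0]])
w=snap('wrist','w9.png');s=snap('scene');o=w['obs'];print(o['position'],o['ft_force'],o['joint_velocities'].round(3))
p=lambda x,y,z:[*(gx*(x+.0685)+gy*(.539+y)),z]
print(proj(w,[p(.0,-.009,.031),p(.009,-.009,.031),p(.019,-.0095,.04),p(.022,-.0095,.122),p(-.1,-.009,.076)]).round())
g=cv2.GaussianBlur(cv2.cvtColor(s['img'],cv2.COLOR_RGB2GRAY),(1,1),0).astype(int)
print('scene')
for x in(.019,.023): print(x,proj(s,[p(x,-.0095,z) for z in(.045,.06,.075,.09,.105,.118)]).round(1).tolist())
for r in range(196,236,3): print(r,g[r,262:296].tolist())
```

```text
[0.52508223 0.0681111  0.17100848] [-0.00260468 -1.32064679  0.07648304] [-0.001  0.028  0.019  0.002 -0.003  0.   ]
[[322. 322.]
 [322. 330.]
 [321. 344.]
 [322. 412.]
 [323. 238.]]
scene
0.019 [[277.7, 228.3], [277.3, 223.1], [277.0, 217.7], [276.6, 212.2], [276.2, 206.6], [275.9, 201.7]]
0.023 [[275.9, 228.4], [275.5, 223.2], [275.1, 217.8], [274.7, 212.3], [274.3, 206.7], [273.9, 201.7]]
196 [128, 128, 128, 128, 127, 128, 130, 134, 140, 146, 150, 154, 157, 155, 151, 146, 140, 138, 139, 139, 138, 139, 139, 138, 139, 139, 139, 138, 139, 138, 138, 138, 138, 139]
199 [131, 130, 130, 129, 129, 139, 170, 199, 212, 222, 225, 225, 225, 224, 222, 221, 217, 199, 159, 140, 138, 136, 137, 137, 137, 137, 138, 137, 137, 137, 135, 137, 137, 138]
202 [141, 139, 137, 134, 136, 164, 206, 222, 227, 228, 227, 227, 227, 225, 223, 219, 208, 183, 150, 138, 139, 140, 140, 140, 140, 139, 139, 138, 140, 139, 139, 139, 139, 139]
205 [140, 139, 141, 139, 140, 142, 151, 162, 166, 173, 178, 178, 175, 170, 162, 154, 146, 136, 128, 135, 141, 140, 139, 139, 140, 141, 140, 141, 139, 140, 140, 140, 140, 140]
208 [
[... 1044 characters left out ...]

226 [224, 224, 223, 219, 217, 212, 206, 189, 163, 140, 136, 148, 148, 144, 144, 147, 150, 149, 149, 167, 204, 218, 220, 218, 212, 203, 200, 196, 190, 181, 170, 163, 163, 160]
229 [224, 224, 224, 225, 225, 224, 220, 213, 208, 201, 192, 175, 160, 147, 144, 148, 148, 150, 149, 146, 147, 151, 151, 152, 151, 151, 151, 152, 151, 152, 152, 151, 151, 150]
232 [194, 186, 173, 166, 164, 162, 158, 154, 148, 134, 128, 133, 148, 149, 145, 146, 149, 152, 150, 145, 142, 146, 147, 149, 150, 154, 162, 180, 192, 196, 196, 196, 196, 196]
235 [218, 208, 194, 211, 219, 214, 201, 218, 225, 224, 213, 194, 224, 234, 227, 213, 221, 233, 226, 213, 188, 188, 191, 189, 178, 160, 173, 180, 174, 161, 176, 181, 181, 175]
```

Request:
drive_tool(
  deltas=[
    [[0,0,0,0,0,0],[0,0,0,0,0,0],[0,0,0,0,0,0],[0,0,0,0,0,0]],
  ],
)

```text
time: 24.5
position: [0.5256, 0.0681, 0.1703]
tool_rot: [0.682, 0.732, -0.0, -0.001]
ft_force: [-0.7, -0.4, 0.1]
grip_width: 0.052
grip_force: 0.0
```

```bash
python3 -c "
from rig import ticket
print(ticket.hand_in())"
```

```text
the job is handed in; nothing more can be done
None
```

I wedged the sample upright in the slot (about 0.04–0.05 rad lean), pressed it at about 6–8 N and released it, slid the follower until I felt it touch and let go, and handed the job in at 24.5 s; no verdict came back, and I judged the follower's contact by force, not by camera.

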